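Power up the bench unit in the right order

TASK

Power up the open power unit on the bench: switch on the mains by pushing the raised end of the wide rocker fully down, then switch on the cooling fan the same way with the narrow rocker, and last press the round start button all the way in and let it come back up. Do not press the square stop key, and leave the loose capacitor, screwdriver and tape roll where they are; nothing needs to be picked up.

Things in the scene. Friction and masses are not known exactly. Their poses are not given: they have to be found in the camera images.
- unit: Power unit fixed to the bench, cream case on a brown base plate 215 mm (x) by 370 mm (y). Origin on the bench under the centre of the control deck, z up, -x side towards the robot (yaw within 0.4 rad). The flat deck is 55 mm up and carries four dark grey modules in a two-by-two square. At +y (y 120 to 225 mm) stand a fixed fan and transformer, up to 81 mm above the bench.
- mains_module: Module of the wide mains rocker, a dark grey slab 74 x 68 x 10 mm on the deck, parallel to the unit; origin at the centre of its underside. The four alike modules, one control each (all off-white, standing free above the slab), have their centres at x = +-44, y = +-44 mm of the unit, in any order.
- mains_press (a point): Point to push on the wide mains rocker (paddle 42 mm wide along the unit's y): on top of its raised half, which is the half towards the robot (the unit's -x), 22 mm from the hinge. The point moves with the paddle: about 81 mm above the bench when off and 75 mm when on.
- fan_press (a point): The same point on the narrow cooling-fan rocker (paddle 18 mm wide along the unit's y, otherwise the same as the wide one), also on the raised half towards the robot.
- start_top (a point): Centre of the top of the round start button, 36 mm across, standing 12 mm proud of its module: 77 mm above the bench when up.
- stop_top (a point): Centre of the top of the square stop key, 32 x 32 mm, otherwise the same as the start button. Not to be pressed.
- mains (a joint): Angle of the wide rocker, rad: near 0 off (raised end towards the robot), 0.30 fully on, when the half towards the robot lies level and the far half is raised. It turns with a little friction (about 2 to 5 N at the press point) and stays where it is left.
- fan (a joint): Angle of the narrow rocker, rad, the same as mains.
- start (a joint): Travel of the start button, m: 0 up, 0.006 fully in; it goes straight down against a spring, 1.5 N at first and 5 N fully in, and springs back.
- stop (a joint): Travel of the stop key, m, the same as start.
- capacitor: Loose upright capacitor, a can 28 mm across and 45 mm tall, standing on the unit's deck beside the controls (on the +y side). Origin at the centre of its underside.
- screwdriver: Loose screwdriver with a black handle, 190 mm long, lying on the bench beside the unit (on its -y side). Its x axis runs along the blade.
- tape: Loose beige tape roll, 64 mm across and 24 mm tall, lying flat on the bench beyond the unit. Origin at the centre of its underside.
Not all that is in view belongs to the job. There is more than one size of the capacitor; the job needs the larger. There is more than one size of the screwdriver; the job needs the smaller.

How it is judged:
By the outcome, as a careful person would: the job done as asked, in the order asked, and still so for the second after the job is handed in, with the robot touching nothing.
It also fails if it takes over 38 s, if anything falls off the work surface, if the arm or the gripper's body presses on something with over 40 N, if the wrist force passes 120 N, or if a joint passes its speed limit or range.

ROBOT

A 7-joint arm with a two-finger parallel gripper is mounted at the origin on the work surface. World frame = base frame: x ahead of the robot, y to its left, z up, the work surface at z = 0. Lengths are in m, angles in rad, forces in N, time in s.
With the tool pointing down it reaches from about 0.425 to 0.875 m from the base axis. Payload 4.7 kg.
Tool frame: the origin (TCP) lies on the centre line of the jaws, within the pads' length; the fingertips stand 19 mm ahead of it and the grasp point (between the pads) is the TCP; z points along the fingers, y is the direction in which the jaws open and shut (so a half turn about z gives the same grasp; the last joint's range is limited). The gripper opens to 87 mm and grips with 3 to 60 N. Pads are 19 mm wide; open, the fingers measure 117 mm over their backs; the gripper's body (75 mm by 190 mm) begins 51 mm behind the grasp point.
Start: joints at [-1.148, 0.321, -0.07, 1.45, 0.023, 1.371, -0.057], TCP at [0.258, 0.596, 0.242] pointing down, gripper open.
Joint ranges: [-2.86, 2.86], [-0.3, 2.09], [-1.38, 1.24], [0.06, 2.45], [-1.56, 4.7], [0.09, 2.05], [-2.69, 2.69]. Speed limits (rad/s): [2.57, 2.57, 3.14, 3.14, 3.14, 3.14, 3.14].

INTERFACE

Orientations are given as a unit quaternion [w, x, y, z].
In Python, from cell import monitor, optics, job gives the robot as it stands.
- The arm moves only by the tool jog_arm, never from a script. Its argument "moves" is a list of rows, each a list of 3 entries, a list of its own where there are three numbers: the shift along the world's x, y, z normalised to -1 to 1, where 1 is 0.1 m, then the turn about the world's z normalised to -1 to 1, where 1 is 90 degrees, then the finger opening in mm, from 0 to 87. A call has 1 to 10 rows; each row is the pose to reach, as a shift and turn from the pose measured when the call began; what a row does not reach only later rows make up. A row lasts 1/10 s, in which the tool goes at most 50 mm and 8.59 degrees, less where a joint would pass 70% of its speed; a pose out of reach is approached as far as the arm can. A call with a number of a shift or a turn outside -1 to 1 is refused whole. A call with a gripper value outside its range is refused whole. The fingers move at their own pace and stop on an object; "force" is the grip in N (left out, the last holds). Time passes only in rows, so rows that repeat a pose let the fingers close. It gives the time, the measured TCP pose, the force and the opening at its end, in the units of the state.
- monitor.get_obs(): the state, without advancing time (a new reading comes with each control period).
- optics.snapshot(name): name is "side" or "top" or "wrist"; returns (picture, depth): 400x640x3 uint8, red, green, blue; 400x640 float32, m along the optical axis (not along the pixel's ray), 0 where there is no reading.
- optics.calibration(name): a dict with "fx", "fy", "cx", "cy" (pixels), "position" and "rotation" of the camera in the world; the wrist camera has in their place "tool_from_camera" (4x4, takes a point from camera to tool coordinates, whose origin is the TCP and whose axes are the flange's). Camera axes: x right, y up, looking along -z (the intrinsics and any distortion apply to the point x, -y, -z); pixel columns grow to the right and rows downward; lengths in m; the calibration is good to about 2 mm. The wrist camera is an equidistant fisheye: a pixel r from the principal point sees the ray r / f radians off the axis. A picture is of the moment at which its call begins: read the wrist's pose just before it. calibration takes no time and is no camera call.
- job.job_done(): hands the job in, once; it reports no verdict.
The state is a dict: "time": time; "joints": joint angles; "joint_velocities": joint speeds; "effort": joint torques, N m; "ee_pos": TCP position; "ee_rot": TCP orientation; "ft_force": force on the tool from outside, world axes, zero at the start; "moment": the same for the moment, N m; "width": finger opening in m.
Only numpy, scipy, OpenCV 4.12 (cv2) and the standard library are available. Lean on these libraries where they do the work, as an engineer would, in place of code of your own. Each camera call takes 0.05 s, during which the arm holds its last target.

## Working session

There is one attempt and no reset: what is moved stays moved. The work goes in short steps, Python scripts to look and compute and a tool call to move; the robot and the scene stay as the last step left them, time stands still between calls to the robot, and variables do not carry over. Pictures are saved under pics/ and viewed, and the job is handed in when it is done.

Besides the shell and the picture viewer there is one more tool, called as name(argument=value, ...), one argument or row to a line, values as JSON. jog_arm: Moves the arm, as the interface text tells. Its arguments: {"type":"object","properties":{"moves":{"type":"array"},"force":{"type":"number"}},"required":["moves"]}

```bash
mkdir -p pics; ls
python3 - <<'E'
from cell import monitor, optics, job
import cv2, numpy as np
o=monitor.get_obs(); print(o['time'],o['ee_pos'],o['ee_rot'],o['ft_force'],o['width'])
for n in ['side','top']:
    p,d=optics.snapshot(n); cv2.imwrite(f'pics/{n}0.png',p[:,:,::-1]); np.savez(f'{n}0.npz',p=p,d=d)
    print(optics.calibration(n))
E
```

```text
pics
0.0 [0.25821336 0.59593306 0.24045683] [-1.54957460e-04  2.02979882e-01  9.79182424e-01 -9.60856281e-04] [0.82292046 0.13711822 0.40170402] 0.08701148432256475
{'fx': 485.1220214687693, 'fy': 485.1220214687693, 'cx': 314.9444440573193, 'cy': 194.64085861499427, 'position': array([0.434678  , 0.72662914, 0.8251944 ]), 'rotation': array([-0.09789227, -0.04299163,  0.38107893,  0.91833963])}
{'fx': 381.09948511023117, 'fy': 381.09948511023117, 'cx': 323.8563042330861, 'cy': 195.3348773243057, 'position': array([0.45266251, 0.01407194, 1.12507825]), 'rotation': array([ 0.71220994,  0.04495601, -0.041504  , -0.69929492])}
```

View pics/side0.png

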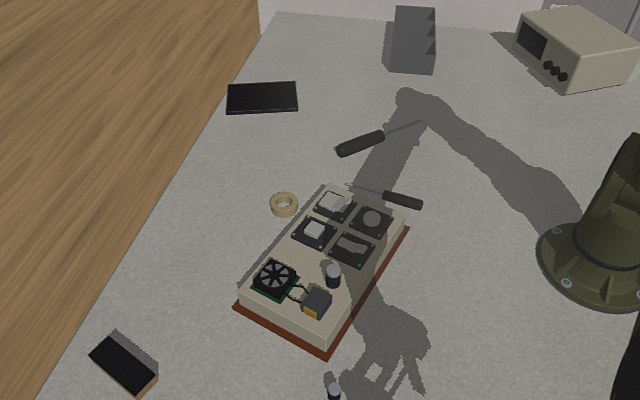

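View pics/top0.png

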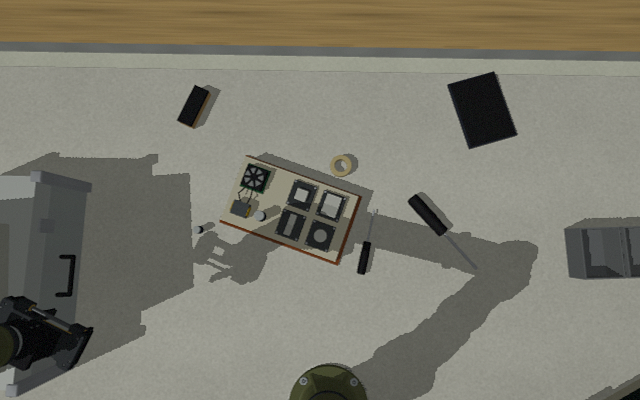

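Run:
```python
import cv2, numpy as np
a=cv2.imread('pics/top0.png')[145:275,210:385]; b=cv2.imread('pics/side0.png')[175:365,225:435]
cv2.imwrite('pics/c1.png',cv2.resize(a,None,fx=4.5,fy=4.5,interpolation=cv2.INTER_CUBIC))
cv2.imwrite('pics/c2.png',cv2.resize(b,None,fx=3.1,fy=3.1,interpolation=cv2.INTER_CUBIC))
```

```text
(no output)
```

View pics/c1.png

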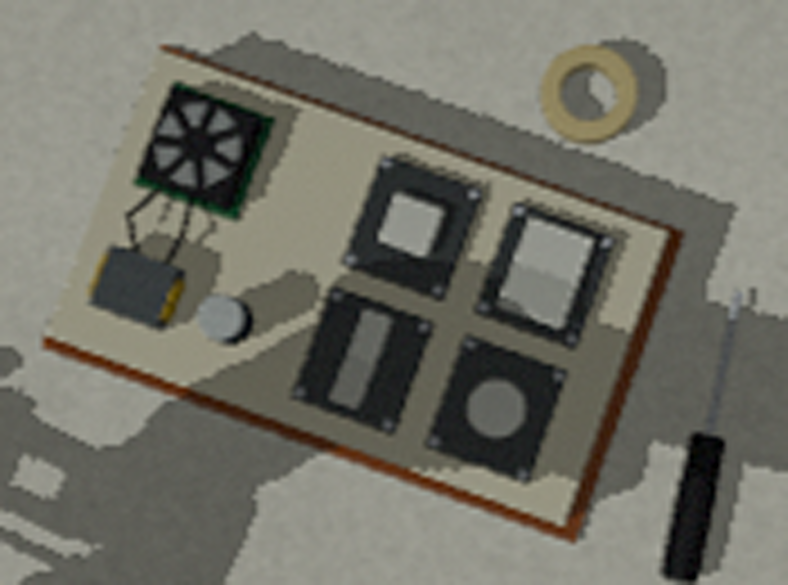

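View pics/c2.png

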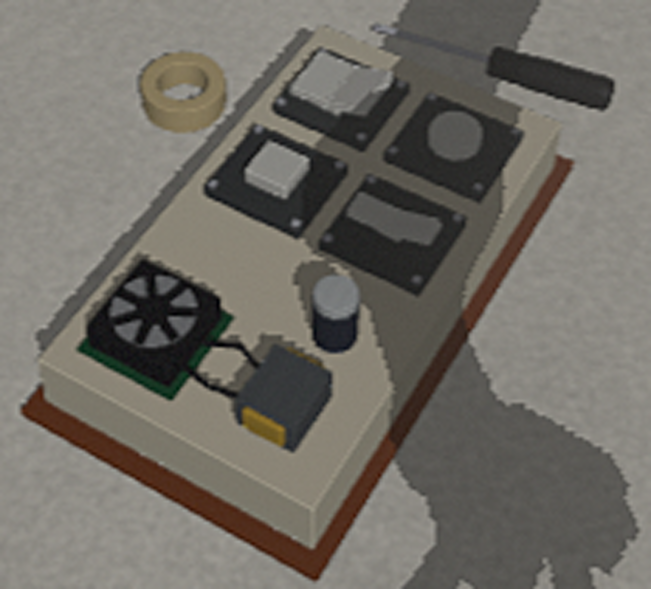

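```bash
cat > h.py <<'E'
import numpy as np, cv2
from scipy.spatial.transform import Rotation as R
from cell import monitor, optics, job
def cam(n):
    c=optics.calibration(n); q=c['rotation']; return c,R.from_quat(np.r_[q[1:],q[0]]).as_matrix()
def ray(n,u,v,z):
    c,M=cam(n); d=M@np.array([(u-c['cx'])/c['fx'],-(v-c['cy'])/c['fy'],-1]); p=np.array(c['position']); return p+d*(z-p[2])/d[2]
def proj(n,P):
    c,M=cam(n); q=M.T@(np.array(P)-c['position']); return c['cx']+c['fx']*q[0]/-q[2], c['cy']-c['fy']*q[1]/-q[2]
E
python3 - <<'E'
from h import *
for n,(x0,y0,x1,y1) in dict(top=(275,175,352,255),side=(285,180,398,275)).items():
    z=np.load(n+'0.npz'); p=z['p'].astype(int)
    g=p.max(2); m=((g<70)).astype(np.uint8); k=np.zeros_like(m); k[y0:y1,x0:x1]=m[y0:y1,x0:x1]
    cs,_=cv2.findContours(k,cv2.RETR_EXTERNAL,cv2.CHAIN_APPROX_NONE)
    for c in cs:
        if cv2.contourArea(c)<150: continue
        h=c[:,0,:]
        W=np.array([ray(n,*q,0.065)[:2] for q in h],np.float32)
        r=cv2.minAreaRect(W); print(n,h.mean(0).round(1),np.round(r[0],4),np.round(r[1],4),round(r[2],1))
    t=k*255; cv2.imwrite(f'pics/m_{n}.png',cv2.resize(t[y0:y1,x0:x1],None,fx=4,fy=4,interpolation=0))
E
```

```text
top [319.9 235.5] [0.4711 0.0296] [0.0687 0.0746] 71.1
top [289.6 224.7] [0.4996 0.1127] [0.0688 0.0746] 71.2
top [330.7 205.5] [0.5542 0.0017] [0.0677 0.075 ] 70.9
top [302.3 194.9] [0.5821 0.083 ] [0.0667 0.0751] 71.2
side [351.7 249.4] [0.4963 0.1181] [0.0734 0.0754] 71.1
side [314.3 232.5] [0.5789 0.0896] [0.0726 0.076 ] 71.5
side [371.  221.9] [0.4683 0.0354] [0.0746 0.0752] 71.1
side [334.7 210.8] [0.5514 0.0072] [0.074  0.0772] 70.8
```

Run:
```python
from h import *
z=np.load('top0.npz');d=z['d']
c,M=cam('top')
for u,v in [(20,230),(65,180),(60,260),(20,270),(60,300),(40,340),(80,340),(5,345),(100,240),(150,240)]:
    Z=d[v,u];P=M@np.array([(u-c['cx'])/c['fx'],-(v-c['cy'])/c['fy'],-1])*Z+c['position'];print(u,v,P.round(3))
print(proj('top',[.258,.596,.24]))
# mains/fan/start projections
for n in['top','side']:
  im=cv2.imread(f'pics/{n}0.png')
  for P in [(.5330,.0095,.081),(.4785,.1205,.081),(.4705,.0305,.077)]:
    u,v=proj(n,P);print(n,round(u,1),round(v,1)); cv2.circle(im,(round(u),round(v)),1,(0,0,255),-1)
  im=im[170:280,270:410]; cv2.imwrite(f'pics/p_{n}.png',cv2.resize(im,None,fx=4,fy=4,interpolation=cv2.INTER_CUBIC))
a=cv2.imread('pics/p_top.png');b=cv2.imread('pics/p_side.png');cv2.imwrite('pics/p.png',cv2.resize(np.hstack([a,b]),None,fx=.71,fy=.71))
p,_=optics.snapshot('wrist');cv2.imwrite('pics/w0.png',p[:,:,::-1])
```

```text
20 230 [0.468 0.752 0.203]
65 180 [0.605 0.714 0.12 ]
60 260 [0.392 0.731 0.084]
20 270 [0.453 0.014 1.125]
60 300 [0.284 0.729 0.07 ]
40 340 [0.262 0.541 0.391]
80 340 [0.249 0.501 0.335]
5 345 [0.267 0.562 0.445]
100 240 [0.447 0.675 0.002]
150 240 [ 0.45   0.529 -0.   ]
(np.float64(65.35790206689268), np.float64(324.46873302621725))
top 327.5 212.8
top 286.5 231.9
top 319.4 235.5
side 342.8 202.9
side 360.5 246.8
side 370.5 215.7
```

View pics/p.png

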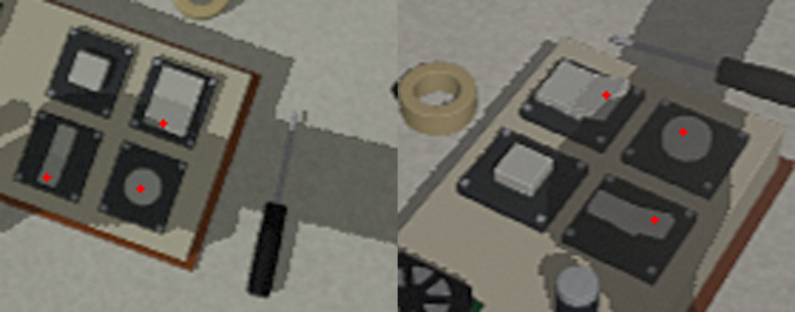

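View pics/w0.png

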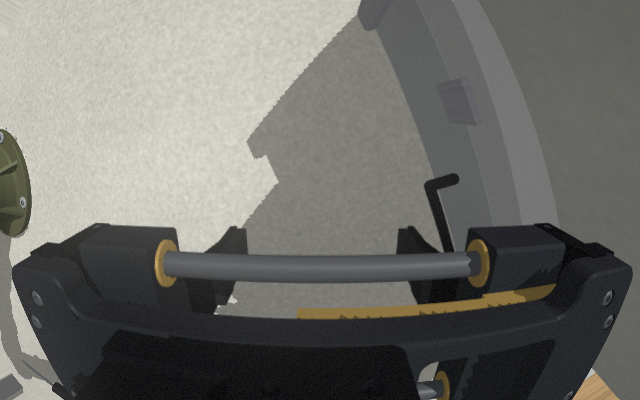

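The four controls, by top-view pixel: wide rocker (332,205), narrow rocker (289,225), round button (319,236) and square key (301,195). The enlarged crop agrees, and the projected press points land on the near (raised) halves in both views. I'll move away from the cabinet first, closing the fingers on the way.

jog_arm(
  moves=[
    [[0.0,-0.5,0],0,0],
    [[0.1,-1,0],0.05,0],
    [[0.1,-1,0],0.05,0],
  ],
  force=20,
)

```text
time: 0.45
ee_pos: [0.2711, 0.4893, 0.2395]
ee_rot: [0.001, 0.167, 0.986, -0.004]
ft_force: [-0.4, -0.3, -0.2]
width: 0.0704
```

jog_arm(
  moves=[
    [[0.25,-0.45,0],0,0],
    [[0.5,-1,0],0,0],
    [[0.5,-1,0],0,0],
  ],
)

```text
time: 0.75
ee_pos: [0.3239, 0.3848, 0.2395]
ee_rot: [0.001, 0.17, 0.985, -0.004]
ft_force: [-0.0, -0.3, 0.4]
width: 0.0466
```

jog_arm(
  moves=[
    [[0.25,-0.45,0],0,0],
    [[0.5,-1,0],0,0],
    [[0.5,-1,0],0,0],
  ],
)

```text
time: 1.05
ee_pos: [0.3765, 0.2799, 0.2396]
ee_rot: [0.002, 0.174, 0.985, -0.005]
ft_force: [0.3, 0.4, 0.2]
width: 0.0229
```

jog_arm(
  moves=[
    [[0.25,-0.45,0],0,0],
    [[0.5,-1,0],0,0],
    [[0.5,-1,0],0,0],
  ],
)

```text
time: 1.35
ee_pos: [0.4286, 0.1748, 0.2399]
ee_rot: [0.003, 0.177, 0.984, -0.006]
ft_force: [0.4, 0.3, 0.6]
width: 0.0023
```

jog_arm(
  moves=[
    [[0.25,-0.45,0],0,0],
    [[0.5,-1,0],0,0],
    [[0.5,-1,0],0,0],
  ],
)

```text
time: 1.65
ee_pos: [0.4804, 0.0692, 0.2403]
ee_rot: [0.004, 0.181, 0.983, -0.006]
ft_force: [0.5, 0.4, -0.3]
width: 0.0005
```

jog_arm(
  moves=[
    [[0.26,-0.3,0],0.02,0],
    [[0.526,-0.597,-0.4],0.02,0],
    [[0.526,-0.597,-0.8],0.02,0],
    [[0.526,-0.597,-1],0.02,0],
    [[0.526,-0.597,-1],0.02,0],
    [[0.526,-0.597,-1],0.02,0],
  ],
)

```text
time: 2.25
ee_pos: [0.5334, 0.0098, 0.1408]
ee_rot: [0.004, 0.165, 0.986, -0.006]
ft_force: [1.2, -0.3, 0.5]
width: 0.0002
```

Run:
```python
from h import *
o=monitor.get_obs();print(o['time'],o['ee_pos'],o['ft_force'],o['joints'])
M=R.from_quat(np.r_[o['ee_rot'][1:],o['ee_rot'][0]]).as_matrix(); print(M.round(3))
tip=o['ee_pos']+M@[0,0,.019]
L=[]
for n in['side','top','wrist']:
  p,d=optics.snapshot(n);im=p[:,:,::-1].copy();cv2.imwrite(f'pics/{n}1.png',im)
  if n!='wrist':
    u,v=proj(n,tip);print(n,u,v)
u,v=map(int,proj('side',tip));im=cv2.imread('pics/side1.png');cv2.circle(im,(u,v),1,(0,0,255),-1)
a=cv2.resize(im[v-60:v+60,u-80:u+80],None,fx=5,fy=5,interpolation=cv2.INTER_CUBIC);cv2.imwrite('pics/s1c.png',a)
```

```text
2.25 [0.53339606 0.00977732 0.14077106] [ 1.2485252  -0.2729183   0.52803286] [-0.53171517  0.15129344  0.49493706  1.88675891 -0.06397661  1.11756904
  1.2250101 ]
[[-0.945  0.326  0.005]
 [ 0.326  0.945 -0.014]
 [-0.01  -0.011 -1.   ]]
side 343.31996899699584 189.17060853662377
top 327.5794579611032 211.3850493814366
```

View pics/s1c.png

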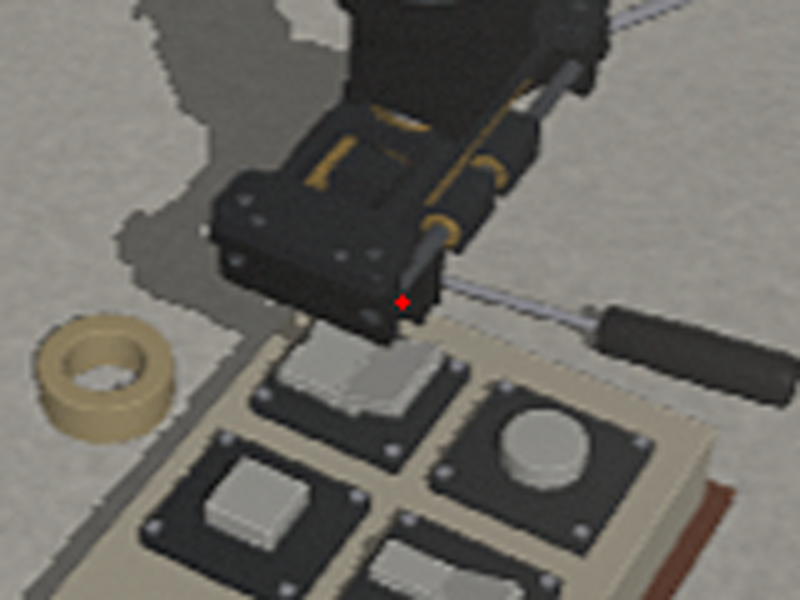

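View pics/wrist1.png

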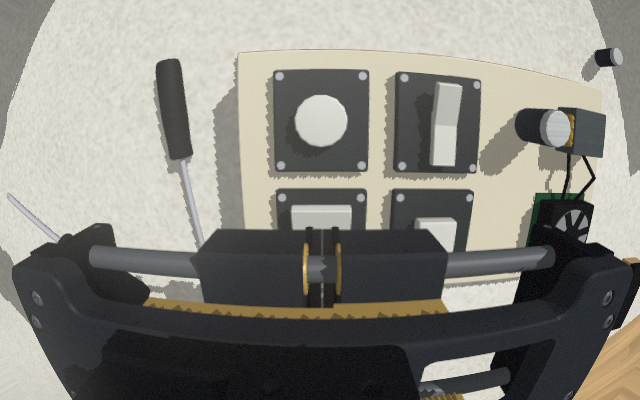

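jog_arm(
  moves=[
    [[0,0,-0.2],0,0],
    [[0,0,-0.32],0,0],
    [[0,0,-0.38],0,0],
    [[0,0,-0.42],0,0],
    [[0,0,-0.44],0,0],
    [[0,0,-0.46],0,0],
    [[0,0,-0.46],0,0],
  ],
)

```text
time: 3.1
ee_pos: [0.5346, 0.0101, 0.0963]
ee_rot: [0.005, 0.165, 0.986, -0.006]
ft_force: [-0.3, 0.6, 0.9]
width: 0.0003
```

jog_arm(
  moves=[
    [[0,0,-0.02],0,0],
    [[0,0,-0.03],0,0],
    [[0,0,-0.03],0,0],
  ],
)

```text
time: 3.4
ee_pos: [0.5349, 0.0101, 0.0944]
ee_rot: [0.006, 0.165, 0.986, -0.005]
ft_force: [-4.5, -0.4, 8.7]
width: 0.0005
```

jog_arm(
  moves=[
    [[0,0,-0.01],0,0],
    [[0,0,-0.02],0,0],
  ],
)

```text
time: 3.6
ee_pos: [0.535, 0.0101, 0.0942]
ee_rot: [0.005, 0.165, 0.986, -0.005]
ft_force: [-8.1, 0.3, 20.5]
width: 0.0003
```

jog_arm(
  moves=[
    [[0,0,0.25],0,0],
    [[0,0,0.45],0,0],
    [[-0.1,0.15,0.5],0,0],
    [[-0.1,0.15,0.5],0,0],
  ],
)

```text
time: 4.0
ee_pos: [0.5253, 0.0269, 0.1451]
ee_rot: [0.006, 0.164, 0.986, -0.004]
ft_force: [-0.5, 1.1, 0.3]
width: 0.0003
```

jog_arm(
  moves=[
    [[-0.2,0.4,0],0,0],
    [[-0.45,0.95,0],0,0],
    [[-0.45,0.95,0],0,0],
    [[-0.45,0.95,0],0,0],
  ],
)

```text
time: 4.4
ee_pos: [0.4797, 0.1235, 0.1445]
ee_rot: [0.006, 0.162, 0.987, -0.004]
ft_force: [0.5, 0.1, 0.9]
width: 0.0004
```

Run:
```python
from h import *
o=monitor.get_obs();print(o['time'],o['ee_pos'],o['ft_force'])
M=R.from_quat(np.r_[o['ee_rot'][1:],o['ee_rot'][0]]).as_matrix(); print(M.round(3))
for n in['side','wrist']:
  p,d=optics.snapshot(n);im=p[:,:,::-1].copy();cv2.imwrite(f'pics/{n}2.png',im)
im=cv2.imread('pics/side2.png');cv2.imwrite('pics/s2c.png',cv2.resize(im[150:280,270:430],None,fx=4.5,fy=4.5,interpolation=cv2.INTER_CUBIC))
```

```text
4.4 [0.47968262 0.12353444 0.14447953] [0.47889828 0.10869394 0.94571583]
[[-0.948  0.319  0.011]
 [ 0.319  0.948 -0.01 ]
 [-0.013 -0.006 -1.   ]]
```

View pics/s2c.png

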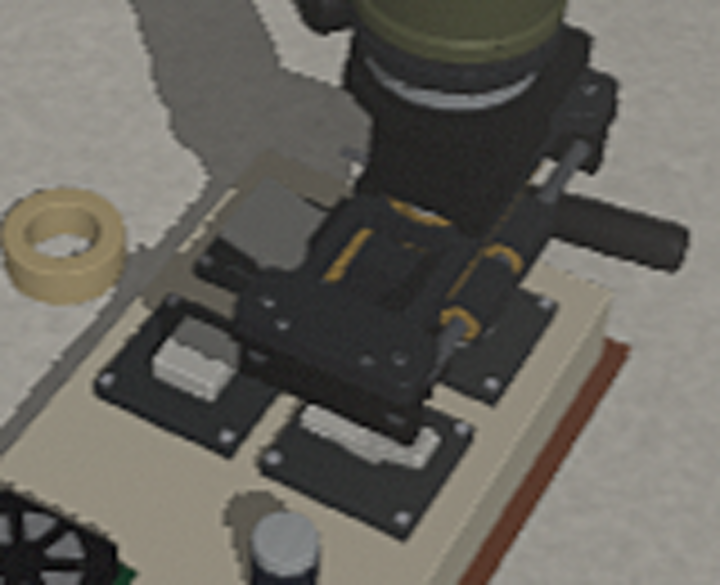

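View pics/wrist2.png

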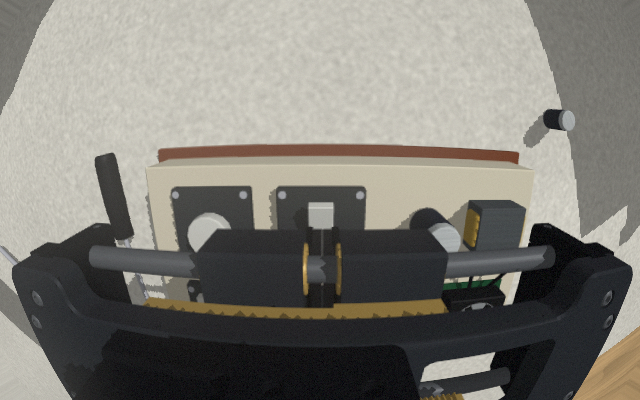

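jog_arm(
  moves=[
    [[-0.02,-0.025,-0.2],0,0],
    [[-0.02,-0.025,-0.34],0,0],
    [[-0.02,-0.025,-0.4],0,0],
    [[-0.02,-0.025,-0.44],0,0],
    [[-0.02,-0.025,-0.47],0,0],
    [[-0.02,-0.025,-0.49],0,0],
    [[-0.02,-0.025,-0.49],0,0],
  ],
)

```text
time: 5.2
ee_pos: [0.4793, 0.1179, 0.0959]
ee_rot: [0.007, 0.164, 0.986, -0.004]
ft_force: [0.2, -0.3, 0.8]
width: 0.0005
```

jog_arm(
  moves=[
    [[0,0,-0.015],0,0],
    [[0,0,-0.03],0,0],
    [[0,0,-0.03],0,0],
  ],
)

```text
time: 5.5
ee_pos: [0.4796, 0.1183, 0.0944]
ee_rot: [0.007, 0.164, 0.986, -0.004]
ft_force: [-4.6, -1.1, 10.8]
width: 0.0003
```

jog_arm(
  moves=[
    [[0,0,-0.01],0,0],
    [[0,0,-0.02],0,0],
  ],
)

```text
time: 5.7
ee_pos: [0.4797, 0.1183, 0.0942]
ee_rot: [0.007, 0.164, 0.986, -0.004]
ft_force: [-7.9, -1.8, 22.0]
width: 0.0004
```

jog_arm(
  moves=[
    [[0,0,0.25],0,0],
    [[0,0,0.5],0,0],
    [[0,0,0.9],0,0],
    [[-0.4,0.4,1],0,0],
    [[-0.4,0.4,1],0,0],
    [[-0.4,0.4,1],0,0],
  ],
)

```text
time: 6.3
ee_pos: [0.4391, 0.16, 0.1946]
ee_rot: [0.007, 0.162, 0.987, -0.003]
ft_force: [-0.1, 0.0, 0.6]
width: 0.0006
```

Run:
```python
from h import *
o=monitor.get_obs();print(o['time'],o['ee_pos'],o['ft_force'])
for n in['side','wrist','top']:
  p,d=optics.snapshot(n);im=p[:,:,::-1].copy();cv2.imwrite(f'pics/{n}3.png',im)
im=cv2.imread('pics/side3.png');cv2.imwrite('pics/s3c.png',cv2.resize(im[150:280,270:430],None,fx=4.5,fy=4.5,interpolation=cv2.INTER_CUBIC))
```

```text
6.3 [0.43908091 0.1599752  0.19460263] [-0.14255938  0.04262826  0.58288371]
```

View pics/s3c.png

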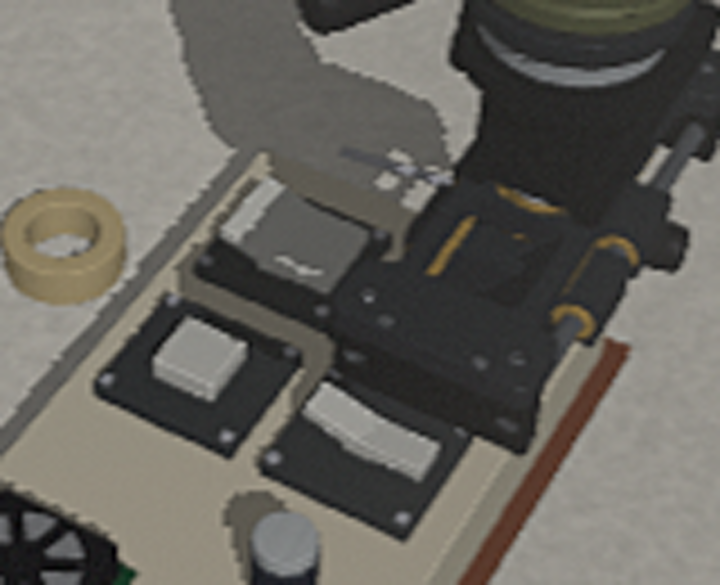

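View pics/wrist3.png

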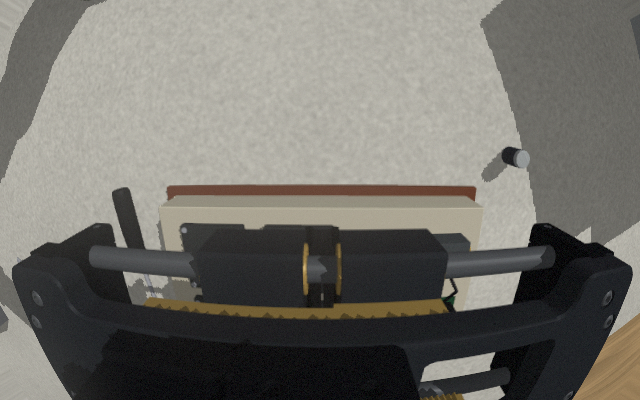

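Both rockers now show the near half level and the far half raised. Next is the start button.

jog_arm(
  moves=[
    [[0.1,-0.4,0],0,0],
    [[0.25,-0.9,0],0,0],
    [[0.31,-1,-0.3],0,0],
    [[0.31,-1,-0.5],0,0],
    [[0.31,-1,-0.5],0,0],
  ],
)

```text
time: 6.95
ee_pos: [0.4693, 0.0548, 0.1406]
ee_rot: [0.004, 0.167, 0.986, -0.006]
ft_force: [-1.2, 0.4, -0.9]
width: 0.0002
```

jog_arm(
  moves=[
    [[0.01,-0.24,0],0,0],
    [[0.01,-0.24,-0.2],0,0],
    [[0.01,-0.24,-0.34],0,0],
    [[0.01,-0.24,-0.39],0,0],
    [[0.01,-0.24,-0.39],0,0],
  ],
)

```text
time: 7.45
ee_pos: [0.4703, 0.0307, 0.1015]
ee_rot: [0.004, 0.167, 0.986, -0.006]
ft_force: [-0.1, 0.5, 0.8]
width: 0.0003
```

jog_arm(
  moves=[
    [[0,0,-0.04],0,0],
    [[0,0,-0.08],0,0],
    [[0,0,-0.1],0,0],
    [[0,0,-0.1],0,0],
  ],
)

```text
time: 7.85
ee_pos: [0.4713, 0.031, 0.0922]
ee_rot: [0.005, 0.167, 0.986, -0.006]
ft_force: [1.5, 1.4, 4.1]
width: 0.0002
```

jog_arm(
  moves=[
    [[0,0,-0.02],0,0],
    [[0,0,-0.03],0,0],
    [[0,0,-0.03],0,0],
  ],
)

```text
time: 8.15
ee_pos: [0.4714, 0.031, 0.0903]
ee_rot: [0.004, 0.167, 0.986, -0.006]
ft_force: [-2.9, -0.7, 12.2]
width: 0.0004
```

jog_arm(
  moves=[
    [[0,0,-0.01],0,0],
    [[0,0,-0.02],0,0],
  ],
)

```text
time: 8.35
ee_pos: [0.4714, 0.031, 0.0901]
ee_rot: [0.004, 0.167, 0.986, -0.005]
ft_force: [-8.5, -0.9, 23.9]
width: 0.0
```

jog_arm(
  moves=[
    [[0,0,0.2],0,0],
    [[0,0,0.5],0,0],
    [[0,0,1],0,0],
    [[0,0,1],0,0],
  ],
)

```text
time: 8.75
ee_pos: [0.4749, 0.0314, 0.1956]
ee_rot: [0.008, 0.167, 0.986, -0.003]
ft_force: [-0.0, 0.2, -0.3]
width: 0.0007
```

jog_arm(
  moves=[
    [[0,-0.4,0.2],0,0],
    [[0,-0.8,0.4],0,0],
    [[0,-1,0.5],0,0],
    [[0,-1,0.5],0,0],
  ],
)

```text
time: 9.15
ee_pos: [0.4752, -0.0724, 0.2467]
ee_rot: [0.01, 0.17, 0.985, -0.003]
ft_force: [0.1, 0.1, -0.9]
width: 0.0004
```

jog_arm(
  moves=[
    [[0,-0.4,0],0,0],
    [[0,-0.8,0],0,0],
    [[0,-1,0],0,0],
    [[0,-1,0],0,0],
  ],
)

```text
time: 9.55
ee_pos: [0.4742, -0.1747, 0.2456]
ee_rot: [0.009, 0.172, 0.985, -0.004]
ft_force: [0.4, 0.0, -0.2]
width: 0.0008
```

Run:
```python
from h import *
o=monitor.get_obs();print(o['time'],o['ee_pos'],o['ft_force'])
for n in['side','top']:
  p,d=optics.snapshot(n);im=p[:,:,::-1].copy();cv2.imwrite(f'pics/{n}4.png',im)
  c,M=cam(n)
  for nm,P in dict(start=(.4705,.0310,.077),stop=(.581,.085,.077),mains=(.533,.0095,.075),mfar=(.5745,-.0045,.081),fan=(.479,.12,.075),cap0=(0,0,0)).items():
    if nm=='cap0':continue
    u,v=map(round,proj(n,P));q=[]
    Z=np.median(d[v-1:v+2,u-1:u+2]);print(n,nm,u,v,(M@np.array([(u-c['cx'])/c['fx'],-(v-c['cy'])/c['fy'],-1])*Z+c['position']).round(4))
a=cv2.imread('pics/side4.png')[170:360,225:435];b=cv2.imread('pics/top4.png')[145:275,210:385]
cv2.imwrite('pics/s4c.png',np.vstack([cv2.resize(a,(420,380)),]))
a=cv2.resize(a,None,fx=2,fy=2,interpolation=2);b=cv2.resize(b,(380,282),interpolation=2);b=cv2.copyMakeBorder(b,0,98,0,0,0)
cv2.imwrite('pics/f4.png',np.hstack([a,b]))
```

```text
9.55 [ 0.47419671 -0.17471943  0.24564669] [ 0.425795    0.02934365 -0.19191446]
side start 370 216 [0.4714 0.0314 0.0769]
side stop 313 227 [0.5813 0.0866 0.0775]
side mains 343 205 [0.5324 0.0097 0.0748]
side mfar 325 195 [ 0.5747 -0.0045  0.0824]
side fan 360 248 [0.4793 0.1186 0.0747]
top start 319 236 [0.4692 0.0316 0.0778]
top stop 301 195 [0.5811 0.0837 0.0783]
top mains 327 213 [0.5327 0.0108 0.0758]
top mfar 333 198 [ 0.5738 -0.0049  0.0827]
top fan 287 232 [0.4785 0.1197 0.0752]
```

View pics/f4.png

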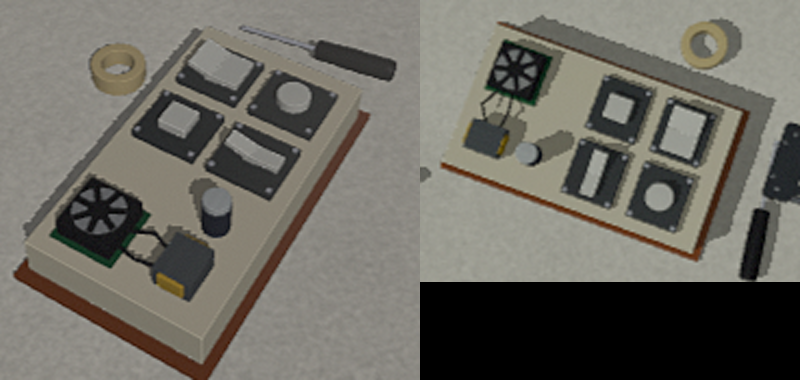

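The final view shows both rockers level at the press points (75 mm), with the start and stop controls up at about 77 mm. The loose parts have not moved, so I'm handing in.

```bash
python3 -c "
from cell import job; print(job.job_done())"
```

```text
the job is handed in; nothing more can be done
None
```

I switched on the mains rocker, then the fan rocker, then pressed the start button fully in and let it come back up. I handed in at about 9.7 s, with the arm held clear of everything.

- **Presses:** each control was pushed to its hard stop. Both rockers stopped with the fingertips about 75 mm above the bench, and the start button at 71 mm. The vertical force at the end of each press was 20–24 N.
- **Final camera check:** the side and top depth readings put both rocker press points at 75–76 mm (on). The start button is back up at 77–78 mm, and the stop key is up at about 78 mm and was never touched.
- **Loose parts:** the capacitor and tape roll look unmoved by eye in both views; I did not measure them. So does the screwdriver, though the gripper hides part of its blade in the final top view.
- **Disagreement:** the side and top cameras differed by about 3–6 mm on the module centres before any move. About 3 mm of that comes from the visible slab sides, and I worked to points between the two. No check failed.

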